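# Free a stuck nest of steel beakers and put them away by size

## Robot

A 7-joint arm with a two-finger parallel gripper is mounted at the origin on the work surface. World frame = base frame: x ahead of the robot, y to its left, z up, the work surface at z = 0. Lengths are in m, angles in degrees, forces in N, time in s.
With the tool pointing down it reaches from about 0.35 to 0.9 m from the base axis. Payload 7.2 kg.
Tool frame: the origin (TCP) lies midway between the tips of the shut fingers; the grasp point (between the pads) lies 19 mm behind it; z points along the fingers, x is the direction in which the jaws open and shut, and the axes are right-handed (so a half turn about z gives the same grasp; the last joint's range is limited). The gripper opens to 85 mm and grips with 20 to 120 N. Pads are 22 mm wide; open, the fingers measure 114 mm over their backs; the gripper's body (76 mm by 85 mm) begins 54 mm behind the grasp point. The pads swing forward as they close: fully open they stand 13 mm farther back than shut.
Start: joints at [-79.423, 23.554, -0.728, 91.456, 0.321, 64.991, -4.71], TCP at [0.156, 0.605, 0.199] pointing down, gripper open.
Joint ranges: [-169.25, 169.25], [-16.82, 113.86], [-84.01, 82.57], [7.8, 145.47], [-59.2, 239.2], [7.22, 106.19], [-163.78, 163.78]. Speed limits (degrees/s): [136.94, 136.94, 172.46, 172.46, 180, 180, 180].

## Interface

Orientations are given as a 3x3 rotation matrix whose columns are the frame's x, y, z axes.
In Python, from station import manip gives the robot as it stands.
- The arm moves only by the tool move_arm, never from a script. Its argument "steps" is a list that holds one entry, the list of rows, each a list of 7 numbers: the turn, a rotation vector about the tool's x, y, z in degrees, then the shift along the tool's x, y, z in cm, then the opening, from 0 (shut) to 1 (fully open). A call has 1 to 8 rows; each row is the pose to reach, as a shift and turn from the pose commanded when the call began, along the tool's axes at that moment; what a row does not reach only later rows make up. A row lasts 1/8 s, in which the tool goes at most 62.5 mm and 10.7 degrees, less where a joint would pass 70% of its speed; a pose out of reach is approached as far as the arm can. A call with a gripper value outside its range is refused whole. The fingers move at their own pace and stop on an object; "newtons" is the grip in N (left out, the last holds). Time passes only in rows, so rows that repeat a pose let the fingers close. It gives the time, the measured TCP pose, the force and the opening at its end, in the units of the state.
- manip.get_state(): the state, without advancing time (a new reading comes with each control period).
- manip.read_camera(name): name is "scene" or "top" or "wrist"; returns the picture (400x640x3 uint8, blue, green, red); there is no depth.
- manip.camera_model(name): a dict with "fx", "fy", "cx", "cy" (pixels), "origin" and "rotation" of the camera in the world. Camera axes: x right, y down, z forward; pixel columns grow to the right and rows downward; lengths in m; the calibration is good to about 2 mm. A picture is of the moment at which its call begins: read the wrist's pose just before it. camera_model takes no time and is no camera call; for the wrist camera it gives the pose at the moment of the call.
- manip.hand_in(): hands the job in, once; it reports no verdict.
The state is a dict: "time": time; "q": joint angles; "dq": joint speeds; "tau": joint torques, N m; "tcp_pos": TCP position; "tool_rot": TCP orientation; "ft_force": force on the tool from outside, world axes, zero at the start; "moment": the same for the moment, N m; "finger_gap": opening from 0.0 (shut) to 1.0 (fully open).
Only numpy, scipy, OpenCV 4.12 (cv2) and the standard library are available. Lean on these libraries where they do the work, as an engineer would, in place of code of your own. Each camera call takes 0.05 s, during which the arm holds its last target.

## Task

The three steel vessels on the bench warmer have been pushed into one another and stick: work the small beaker and the medium one free - a straight pull only brings the whole nest up, so twist them to and fro as you ease them out - and keep the jug down in the warmer. Stand each freed beaker upright in the steel tray that holds the other beaker of its size, setting it down rather than dropping it. Do not push or knock over the spare beakers, the amber bottle or the tin.

Things in the scene. Friction and masses are not known exactly. Their poses are not given: they have to be found in the camera images.
- beaker_s: the small beaker, innermost of the nest: steel, hollow, 40 mm outside diameter, 87 mm tall, wall 2 mm, about 0.14 kg. A black silicone collar sits round it: flange 5 mm thick, 62 mm across, its underside 42 mm above the foot; below the flange a plug 16 mm deep wedged in the medium beaker's mouth. Origin: centre of the underside; z along its axis, out of the mouth
- flange_s (a point): top of the small beaker's flange, on its axis. The 40 mm of bare wall above it can be gripped. The plug holds about 10 N (8 to 13) against a straight pull, more than medium beaker and jug weigh. While turned (0.3 N m, either way) most of that hold goes: rising 5 to 8 mm per radian takes 2 to 5 N. Grip gone after 17 mm of rise; clear of the mouth after 43 mm
- beaker_m: the medium beaker, stuck in the jug: steel, hollow, 60 mm outside and 55 mm inside diameter, 105 mm tall, about 0.21 kg. Silicone collar: flange 5 mm thick, 80 mm across, its underside 60 mm above the foot, resting on the jug's rim at the start; below it a plug 16 mm deep wedged in the jug. Origin: centre of the underside; z along its axis, out of the mouth
- flange_m (a point): top of the medium beaker's flange, on its axis. The 40 mm of bare wall above it can be gripped once the small beaker is out. It is held more firmly than the small one: about 14 N (11 to 17) against a straight pull, 0.5 N m against turning; while it is turned the pull needed drops likewise. Grip gone after 17 mm of rise; clear of the jug after 61 mm
- jug: the jug, outermost of the nest: steel, 77 mm outside diameter, 105 mm tall, thick base, about 0.45 kg, loose; a flat D-shaped handle stands out to 74 mm from the axis on its +x side. Origin: centre of the underside, 36 mm above the warmer's origin. The warmer's notch keeps the handle from turning more than a few degrees, but nothing keeps the jug from being lifted
- warmer: the bench warmer, cream, fixed: 152 mm across, 36 mm high to its plate, with a rim 22 mm higher round the jug, open at the +x side where two upright cheeks stand either side of the jug's handle. Origin: centre of the underside at bench height; x towards the notch
- tray_m: shallow steel tray, fixed, 210 mm (x) by 110 mm (y) outside, wall 16 mm high and 3 mm thick, floor 3 mm thick; it holds the spare medium beaker towards its +x end, its -x half is empty. Origin: centre of the underside at bench height. The two trays look alike: the beaker standing in them tells which is which
- tray_s: shallow steel tray, fixed, the same as the other (210 mm by 110 mm, wall 16 mm high, floor 3 mm thick); it holds the spare small beaker towards its +x end, its -x half is empty. Origin: centre of the underside at bench height
- spare_m: a second medium beaker with its collar (60 mm diameter, 105 mm tall, flange 80 mm across), loose, standing in its tray; to be left alone. Origin: centre of the underside
- spare_s: a second small beaker with its collar (40 mm diameter, 87 mm tall, flange 62 mm across), loose, standing in its tray; to be left alone. Origin: centre of the underside
- bottle: amber apothecary bottle with a black eight-sided stopper, 64 mm diameter, 138 mm tall, loose bystander on the far side of the bench. Origin: centre of the underside
- tin: round aluminium tin, 70 mm diameter, 50 mm tall, loose bystander on the far side of the bench. Origin: centre of the underside
Not all that is in view belongs to the job. Leave any pink look-alike of the beaker_s alone. Leave any turquoise look-alike of the tray_s alone.

How it is judged (in metres and radians):
At the end, for the whole second after the job is handed in: Each freed beaker stands upright (within 0.1 rad) and still inside the walls of the tray with the spare beaker of its size, its foot on the tray floor (within 5 mm); the jug stands upright in the warmer, its base within 4 mm of the plate (x of beaker_s in the frame of tray_s between -0.085 and 0.085 m and y of beaker_s in the frame of tray_s between -0.04 and 0.04 m and z of beaker_s in the frame of tray_s between -0.001 and 0.008 m and angle between each of beaker_s, beaker_m's own z axis and vertical below 0.1 rad and linear speed of each of beaker_s, beaker_m below 0.03 m/s and x of beaker_m in the frame of tray_m between -0.085 and 0.085 m and y of beaker_m in the frame of tray_m between -0.04 and 0.04 m and z of beaker_m in the frame of tray_m between -0.001 and 0.008 m and z of jug in the frame of warmer between 0.033 and 0.04 m and angle between jug's own z axis and vertical below 0.05 rad and horizontal distance between jug and warmer below 0.008 m); the robot touches nothing.
It fails at once if the jug is lifted out of the warmer (raised by more than 20 mm) (z of jug in the frame of warmer above 0.056 m).
It fails at once if a freed beaker is dropped (moving faster than 0.5 m/s with its foot less than 40 mm above the bench) ((height (world z) of beaker_s below 0.04 m and linear speed of beaker_s above 0.5 m/s) or (height (world z) of beaker_m below 0.04 m and linear speed of beaker_m above 0.5 m/s)).
It fails at once if a spare beaker, the bottle or the tin is pushed more than 20 mm or tipped by more than 0.3 rad (distance of any of bottle, tin, spare_m, spare_s from where it was at the start of the episode above 0.02 m or angle between any of bottle, tin, spare_m, spare_s's own z axis and vertical above 0.3 rad).
It also fails if it takes over 72 s, if anything falls off the work surface, if the arm or the gripper's body presses on something with over 40 N, if the wrist force passes 120 N, or if a joint passes its speed limit or range.

## Working session

There is one attempt and no reset: what is moved stays moved. The work goes in short steps, Python scripts to look and compute and a tool call to move; the robot and the scene stay as the last step left them, time stands still between calls to the robot, and variables do not carry over. Pictures are saved under pics/ and viewed, and the job is handed in when it is done.

Besides the shell and the picture viewer there is one more tool, called by a JSON object that holds its "name" and its "arguments", one argument or row to a line. move_arm: Moves the arm, as the interface text tells. Its arguments: {"type":"object","properties":{"steps":{"type":"array","items":{"type":"array","items":{"type":"array","items":{"type":"number"}}}},"newtons":{"type":"number"}},"required":["steps"]}

```bash
ls; mkdir -p pics
python3 - <<'E'
from station import manip
import cv2, numpy as np
np.set_printoptions(precision=4,suppress=True)
for n in ["scene","top","wrist"]:
    m=manip.camera_model(n); print(n,{k:np.round(v,4).tolist() for k,v in m.items()})
    cv2.imwrite(f"pics/{n}0.png",manip.read_camera(n))
s=manip.get_state(); print(s)
E
```

```text
pics
scene {'fx': 401.3359, 'fy': 401.3359, 'cx': 317.1946, 'cy': 197.7914, 'origin': [1.2061, 0.4368, 0.9299], 'rotation': [[-0.48, 0.6511, -0.5879], [0.8772, 0.347, -0.3318], [-0.012, -0.675, -0.7377]]}
top {'fx': 380.6343, 'fy': 380.6343, 'cx': 319.9024, 'cy': 199.682, 'origin': [0.3994, 0.0759, 1.2742], 'rotation': [[-0.0217, -0.9892, 0.145], [-0.9997, 0.0227, 0.0051], [-0.0084, -0.1449, -0.9894]]}
wrist {'fx': 350.0276, 'fy': 350.0276, 'cx': 320.4151, 'cy': 192.6833, 'origin': [0.0839, 0.6244, 0.3721], 'rotation': [[0.25, 0.9262, 0.2822], [0.9682, -0.2392, -0.0728], [0.0001, 0.2915, -0.9566]]}
{'time': 0.15, 'q': array([-79.4239,  23.5884,  -0.7281,  91.4926,   0.3184,  64.9906,
        -4.7102]), 'dq': array([-0.0795, -0.0062, -0.0485, -0.131 , -0.0049,  0.0016,  0.0758]), 'tau': array([  0.0013, -60.1035,   0.6827, -29.965 ,   0.0139,   0.0078,
        -0.    ]), 'tcp_pos': array([0.1562, 0.6047, 0.1987]), 'tool_rot': array([[ 0.2501,  0.9682, -0.0003],
       [ 0.9682, -0.2501, -0.0012],
       [-0.0012,  0.    , -1.    ]]), 'ft_force': array([-0.7194, -0.0604, -0.2773]), 'moment': array([ 0.0095, -0.0451, -0.0649]), 'finger_gap': 1.0000949378648656}
```

View pics/scene0.png

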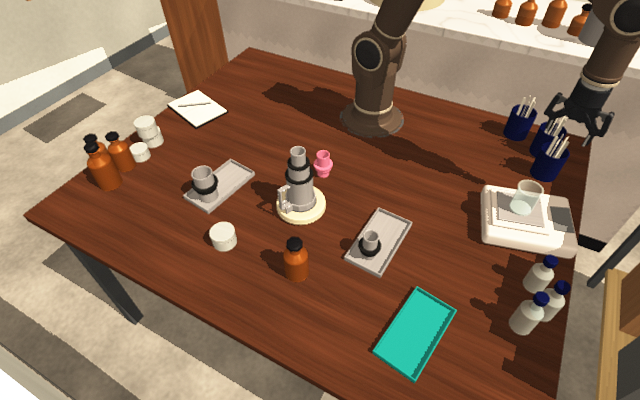

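View pics/top0.png

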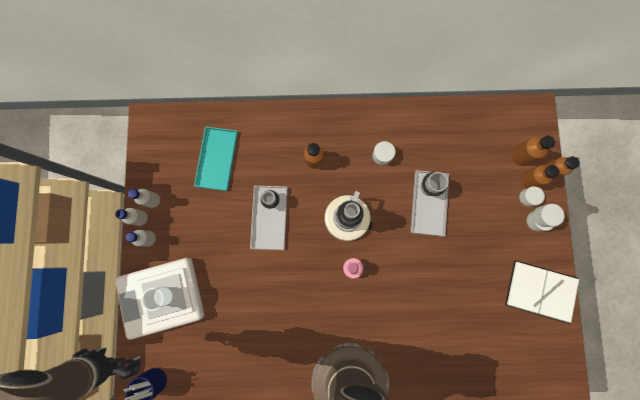

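View pics/wrist0.png

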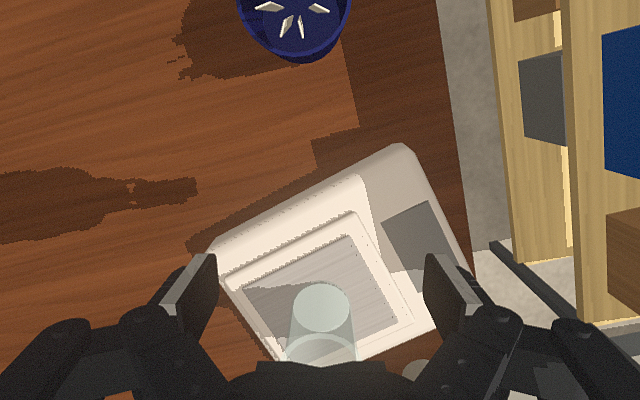

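Run:
```python
import cv2
t=cv2.imread("pics/top0.png"); s=cv2.imread("pics/scene0.png")
cv2.imwrite("pics/tA.png",cv2.resize(t[160:290,230:460],None,fx=3.45,fy=3.45,interpolation=cv2.INTER_CUBIC))
cv2.imwrite("pics/sA.png",cv2.resize(s[130:285,170:420],None,fx=3.2,fy=3.2,interpolation=cv2.INTER_CUBIC))
```

```text
(no output)
```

View pics/tA.png

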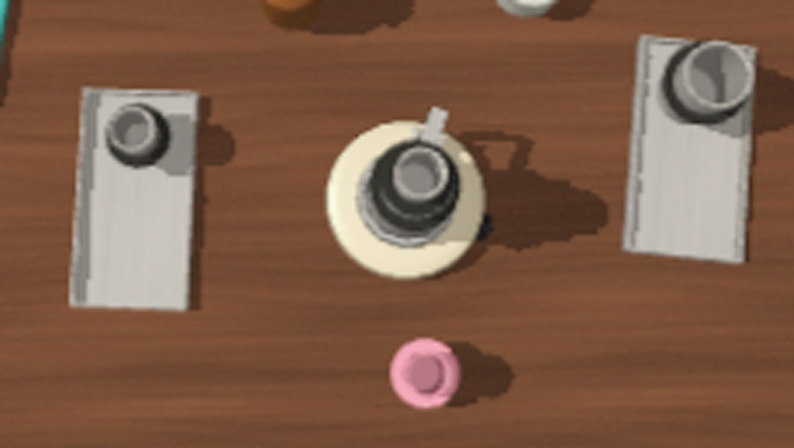

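View pics/sA.png

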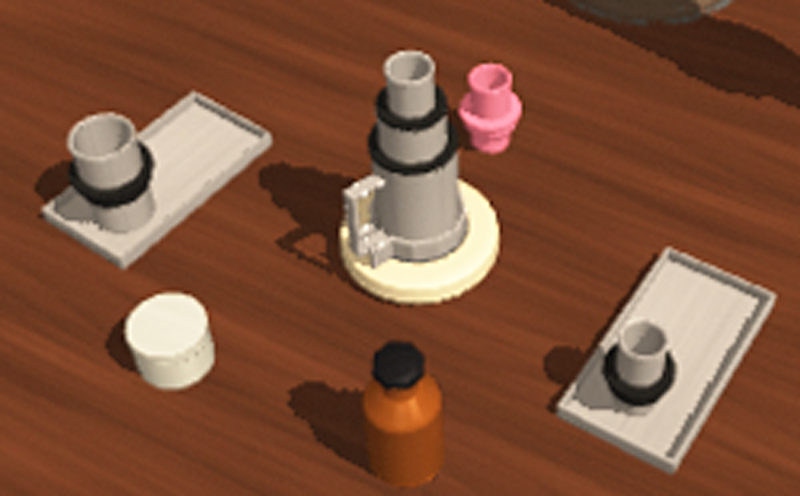

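```bash
cat > h.py <<'E'
from station import manip
import numpy as np, cv2
np.set_printoptions(precision=4,suppress=True)
def plane(name,px,z,m=None):
    m=m or manip.camera_model(name)
    R=np.array(m['rotation']);o=np.array(m['origin'])
    d=R@np.array([(px[0]-m['cx'])/m['fx'],(px[1]-m['cy'])/m['fy'],1])
    return o+d*(z-o[2])/d[2]
def proj(name,p,m=None):
    m=m or manip.camera_model(name)
    R=np.array(m['rotation']);c=R.T@(np.array(p)-np.array(m['origin']))
    return np.array([m['fx']*c[0]/c[2]+m['cx'],m['fy']*c[1]/c[2]+m['cy']])
E
python3 - <<'E'
from h import *
T=lambda x,y:(x/3.45+230,y/3.45+160)
S=lambda x,y:(x/3.2+170,y/3.2+130)
print("nest mouth",plane("top",T(420,174),.231),plane("scene",S(409,66),.231))
for nm,c in (("s",[(84,88),(199,93),(187,310),(71,306)]),("m",[(640,37),(756,46),(743,262),(624,250)])):
    P=np.array([plane("top",T(*k),.016) for k in c]);print(nm,P[:,:2],P.mean(0)[:2],np.linalg.norm(P-np.roll(P,-1,0),axis=1))
for nm,c in (("m",[(45,212),(195,95),(271,138),(123,265)]),("s",[(557,410),(668,250),(775,297),(673,470)])):
    P=np.array([plane("scene",S(*k),.016) for k in c]);print(nm,P[:,:2],P.mean(0)[:2],np.linalg.norm(P-np.roll(P,-1,0),axis=1))
print("spare s",plane("top",T(136,129),.09),plane("scene",S(643,339),.09))
print("spare m",plane("top",T(717,77),.108),plane("scene",S(104,138),.108))
print("warmer",plane("top",T(406,199),.058),)
print("handle",plane("top",T(436,122),.12))
print("pink",plane("top",T(426,373),.087),plane("scene",S(490,78),.087))
print("bottle",plane("top",(313,149),.138),plane("scene",S(399,362),.138))
print("tin",plane("top",(384,153),.05),plane("scene",S(168,322),.05))
E
```

```text
nest mouth [ 0.5203 -0.0058  0.231 ] [ 0.5248 -0.0041  0.231 ]
s [[0.637  0.3019]
 [0.6295 0.1897]
 [0.4202 0.2031]
 [0.4264 0.3136]] [0.5283 0.2521] [0.1124 0.2097 0.1106 0.211 ]
m [[ 0.6751 -0.2419]
 [ 0.6634 -0.3543]
 [ 0.454  -0.3271]
 [ 0.4679 -0.2146]] [ 0.5651 -0.2845] [0.113  0.2112 0.1133 0.209 ]
m [[ 0.6671 -0.3434]
 [ 0.4617 -0.3168]
 [ 0.478  -0.2078]
 [ 0.6847 -0.2327]] [ 0.5729 -0.2752] [0.2071 0.1101 0.2081 0.112 ]
s [[0.638  0.1964]
 [0.4276 0.2094]
 [0.4343 0.317 ]
 [0.6457 0.3054]] [0.5364 0.257 ] [0.2108 0.1078 0.2117 0.1092]
spare s [0.5839 0.2409 0.09  ] [0.589  0.2472 0.09  ]
spare m [ 0.6165 -0.2858  0.108 ] [ 0.6239 -0.2796  0.108 ]
warmer [ 0.5173 -0.0055  0.058 ]
handle [ 0.5794 -0.0302  0.12  ]
pink [ 0.3588 -0.0164  0.087 ] [ 0.3625 -0.0151  0.087 ]
bottle [0.724  0.0996 0.138 ] [0.7315 0.1039 0.138 ]
tin [ 0.7299 -0.1329  0.05  ] [ 0.7368 -0.1316  0.05  ]
```

```bash
cat >> h.py <<'E'
def to(p,yaw):
    s=manip.get_state();R=s['tool_rot'];d=R.T@(np.array(p)-s['tcp_pos'])*100
    y0=np.degrees(np.arctan2(R[1,0],R[0,0]));t=(y0-yaw+180)%360-180
    print("yaw",y0.round(2),"turn z",t.round(2),"shift cm",d.round(2))
E
python3 -c "
from h import *
to([.5225,-.005,.32],90)"
```

```text
yaw 75.52 turn z -14.48 shift cm [-49.89  50.71 -12.07]
```

{"name": "move_arm", "arguments": {
  "steps": [
    [[0,0,0,0,0,-6,1],[0,0,0,0,0,-12,1],[0,0,-3,-4,4,-12,1],[0,0,-6,-8,8,-12,1],[0,0,-9,-12,12,-12,1],[0,0,-12,-16,16,-12,1],[0,0,-14.5,-20,20,-12,1],[0,0,-14.5,-24,24,-12,1]]
  ],
  "newtons": 80
}}

```text
time: 1.15
tcp_pos: [0.3294, 0.3108, 0.3193]
tool_rot: [[-0.001, 1.0, 0.0], [1.0, 0.001, 0.0], [0.0, 0.0, -1.0]]
ft_force: [0.3, 0.0, 0.0]
finger_gap: 1.001
```

```bash
python3 -c "
from h import *
to([.5225,-.005,.32],90);print(manip.get_state()['q'])"
```

```text
yaw 90.05 turn z 0.05 shift cm [-31.6   19.29  -0.08]
[-57.7352   0.9384   8.4376 103.9078  -0.1474  75.1523  40.7846]
```

{"name": "move_arm", "arguments": {
  "steps": [
    [[0,0,0,-4,2.5,0,1],[0,0,0,-8,5,0,1],[0,0,0,-12.5,7.5,0,1],[0,0,0,-17,10,0,1],[0,0,0,-21.5,13,0,1],[0,0,0,-26,16,0,1],[0,0,0,-30,18.5,0,1],[0,0,0,-31.6,19.3,0,1]]
  ]
}}

```text
time: 2.15
tcp_pos: [0.5225, -0.0063, 0.3191]
tool_rot: [[0.003, 1.0, -0.0], [1.0, -0.003, -0.001], [-0.001, -0.0, -1.0]]
ft_force: [0.0, 0.8, 0.5]
finger_gap: 0.999
```

```bash
python3 -c "
from h import *
to([.5225,-.005,.32],90);print(manip.get_state()['q'])
print(manip.camera_model('wrist'))
cv2.imwrite('pics/w1.png',manip.read_camera('wrist'))
print(proj('wrist',[.5225,-.005,.231]))
"
```

```text
yaw 89.8 turn z -0.2 shift cm [ 0.13 -0.   -0.09]
[-32.1179   8.6904  31.8826  96.9117  -4.6505  75.7435  90.4172]
{'fx': 350.0275790663404, 'fy': 350.0275790663404, 'cx': 320.41513141437684, 'cy': 192.6833255233744, 'origin': array([ 0.4477, -0.0048,  0.4927]), 'rotation': array([[ 0.0034,  0.9565,  0.2916],
       [ 1.    , -0.0033, -0.0009],
       [ 0.0001,  0.2916, -0.9565]])}
[322.0719 186.1604]
```

View pics/w1.png

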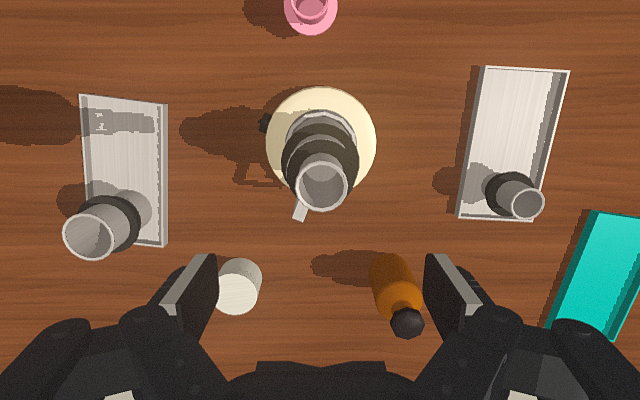

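```bash
python3 -c "
from h import *
im=cv2.imread('pics/w1.png')
a=cv2.resize(im[50:260,40:190],None,fx=2.6,fy=2.6,interpolation=cv2.INTER_CUBIC)
b=cv2.resize(im[50:260,440:590],None,fx=2.6,fy=2.6,interpolation=cv2.INTER_CUBIC)
cv2.imwrite('pics/w1c.png',np.hstack([a,b]))
cv2.imwrite('pics/w1d.png',cv2.resize(im[80:230,250:400],None,fx=4,fy=4,interpolation=cv2.INTER_CUBIC))
"
```

```text
(no output)
```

View pics/w1c.png

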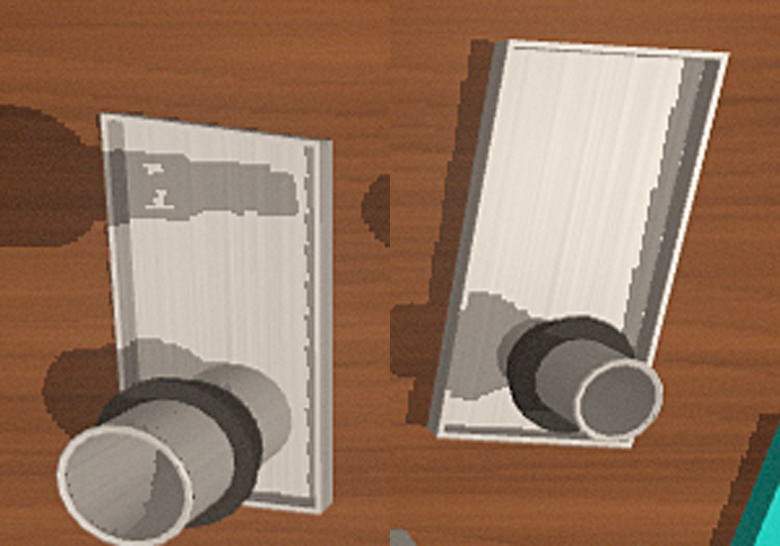

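View pics/w1d.png

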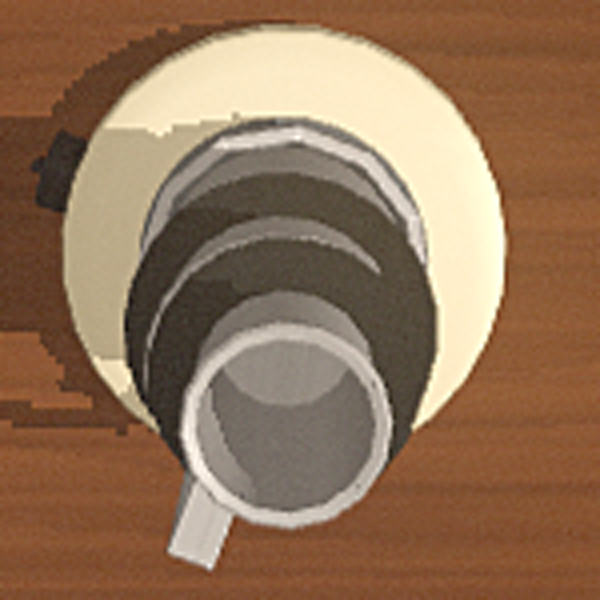

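```bash
python3 -c "
from h import *
L=lambda x,y:(x/2.6+40,y/2.6+50)
Rr=lambda x,y:((x-390)/2.6+440,y/2.6+50)
w=lambda p,z:plane('wrist',p,z)[:2]
print('mouth',w((321.5,186),.231))
P=np.array([w(L(*k),.016) for k in [(101,114),(332,140),(331,514)]]);print('m',P, (P[0]+P[2])/2, np.linalg.norm(np.diff(P,axis=0),axis=1))
P=np.array([w(Rr(*k),.016) for k in [(509,41),(729,53),(632,446),(437,437)]]);print('s',P,P.mean(0),np.linalg.norm(np.diff(P,axis=0),axis=1))
print('spare m',w(L(125,487),.108),'s',w(Rr(620,399),.09))
print('warmer', w((285/4+250,240/4+80),.058))
to([.524,-.005,.25],90)
"
```

```text
mouth [ 0.5224 -0.0054]
m [[ 0.4566 -0.3229]
 [ 0.4698 -0.208 ]
 [ 0.6785 -0.2361]] [ 0.5675 -0.2795] [0.1156 0.2105]
s [[0.4242 0.2059]
 [0.4303 0.3154]
 [0.6387 0.3035]
 [0.6329 0.1935]] [0.5315 0.2546] [0.1097 0.2088 0.1102]
spare m [ 0.62   -0.2846] s [0.5855 0.2458]
warmer [ 0.5122 -0.0053]
yaw 89.75 turn z -0.25 shift cm [0.26 0.12 6.9 ]
```

{"name": "move_arm", "arguments": {
  "steps": [
    [[0,0,0,0.05,0,4,1],[0,0,0,0.05,0,8,1],[0,0,0,0.05,0,11,1],[0,0,0,0.05,0,12.3,1],[0,0,0,0.05,0,12.3,1]]
  ]
}}

```text
time: 2.82
tcp_pos: [0.5214, -0.0023, 0.1961]
tool_rot: [[-0.001, 1.0, -0.001], [1.0, 0.001, -0.0], [-0.0, -0.001, -1.0]]
ft_force: [0.2, 0.2, -0.6]
finger_gap: 1.0
```

```bash
python3 -c "
from h import *
s=manip.get_state();print(s['tcp_pos'],s['ft_force'],s['q'])
cv2.imwrite('pics/w2.png',manip.read_camera('wrist'))
a=manip.read_camera('scene');cv2.imwrite('pics/s2.png',cv2.resize(a[60:260,200:420],None,fx=3,fy=3,interpolation=cv2.INTER_CUBIC))
"
```

```text
[ 0.5214 -0.0023  0.1961] [ 0.1688  0.1677 -0.6489] [-30.466   14.4625  30.7942 107.5333  -8.4571  60.3079  93.7826]
```

View pics/w2.png

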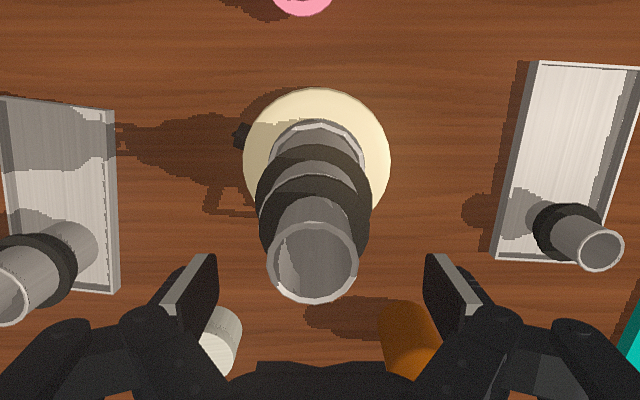

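View pics/s2.png

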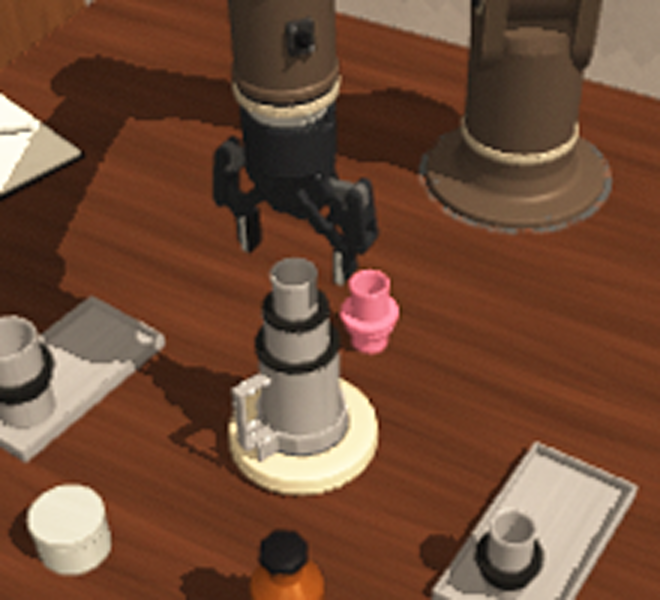

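```bash
python3 -c "
from h import *
s=manip.get_state();print(s['tcp_pos'],s['time'])
print((proj('scene',s['tcp_pos'])-[200,60])*3, (proj('scene',[.5224,-.0054,.231])-[200,60])*3,(proj('scene',[.5224,-.0054,.191])-[200,60])*3)
print(proj('wrist',[.5224,-.0054,.231]),proj('wrist',s['tcp_pos']),manip.camera_model('wrist')['origin'],plane('wrist',(312,262),.231))
cv2.imwrite('pics/w3.png',manip.read_camera('wrist'))
a=manip.read_camera('scene');cv2.imwrite('pics/s3.png',cv2.resize(a[60:260,200:420],None,fx=3,fy=3,interpolation=cv2.INTER_CUBIC))
"
```

```text
[ 0.5225 -0.0025  0.1974] 2.925
[298.0381 299.2534] [293.5659 269.8559] [295.6607 303.447 ]
[311.3139 261.7068] [318.1265 231.6448] [ 0.4474 -0.0016  0.3708] [ 0.5225 -0.0051  0.231 ]
```

View pics/s3.png

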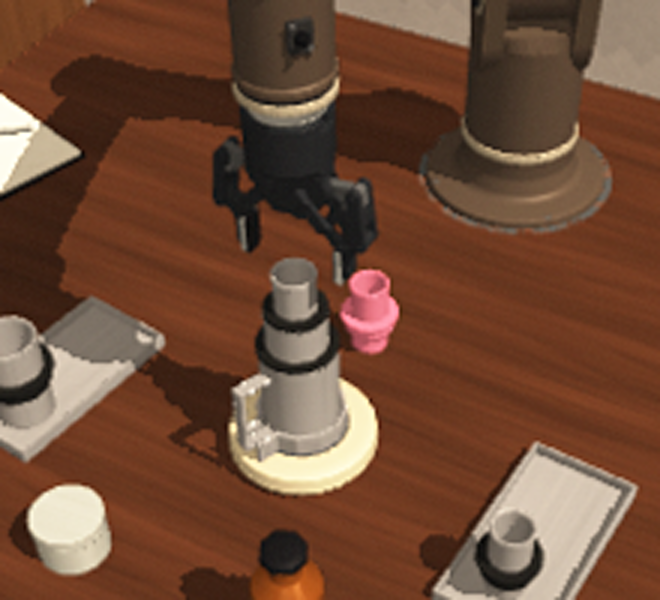

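```bash
python3 -c "
from h import *
m=manip.camera_model('scene')
R=np.array(m['rotation']);o=np.array(m['origin'])
for px in [(248,250),(340,283),(238,215),(335,250)]:
    u=(px[0]/3+200,px[1]/3+60)
    d=R@np.array([(u[0]-m['cx'])/m['fx'],(u[1]-m['cy'])/m['fy'],1])
    print(px,[(o+d*(x-o[0])/d[0]) for x in (.5224,.51)])
a=cv2.imread('pics/s3.png');cv2.imwrite('pics/s3c.png',cv2.resize(a[100:320,180:420],None,fx=2.5,fy=2.5))
b=cv2.imread('pics/w3.png');cv2.imwrite('pics/w3c.png',cv2.resize(b[200:400,120:520],None,fx=2,fy=2,interpolation=cv2.INTER_CUBIC))
"
```

```text
(248, 250) [array([ 0.5224, -0.0525,  0.2353]), array([ 0.51  , -0.0614,  0.2227])]
(340, 283) [array([0.5224, 0.0417, 0.235 ]), array([0.51  , 0.0345, 0.2224])]
(238, 215) [array([ 0.5224, -0.0595,  0.272 ]), array([ 0.51  , -0.0685,  0.2601])]
(335, 250) [array([0.5224, 0.0376, 0.2704]), array([0.51  , 0.0303, 0.2584])]
```

View pics/s3c.png

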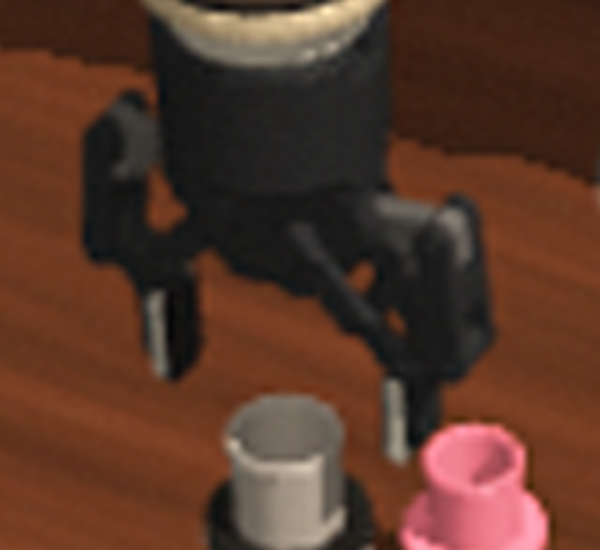

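View pics/w3c.png

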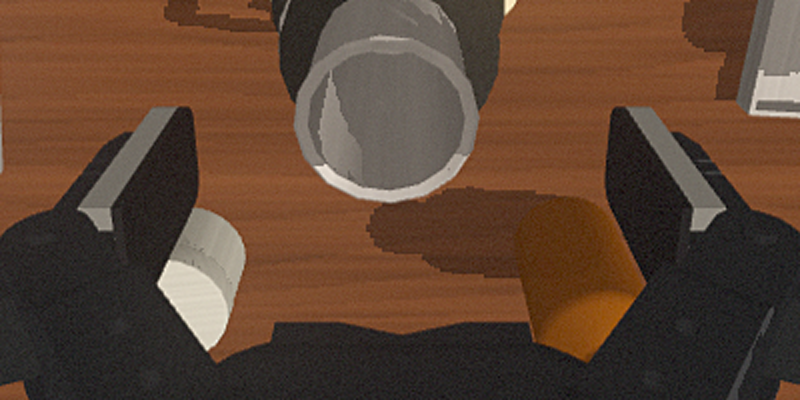

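{"name": "move_arm", "arguments": {
  "steps": [
    [[0,0,0,-0.25,0,0,0.62],[0,0,0,-0.25,0,0,0.62],[0,0,0,-0.25,0,0,0.62]]
  ]
}}

```text
time: 3.4
tcp_pos: [0.5218, -0.0053, 0.1964]
tool_rot: [[-0.0, 1.0, 0.0], [1.0, 0.0, 0.0], [0.0, 0.0, -1.0]]
ft_force: [0.6, 0.7, 0.2]
finger_gap: 0.624
```

```bash
python3 -c "
from h import *
s=manip.get_state();print(s['tcp_pos'],s['ft_force'],s['finger_gap'])
b=manip.read_camera('wrist')
a=manip.read_camera('scene');
cv2.imwrite('pics/c4.png',np.hstack([cv2.resize(a[100:180,250:340],(450,400),interpolation=cv2.INTER_CUBIC),cv2.resize(b[180:380,240:400],(320,400))]))
"
```

```text
[ 0.5218 -0.0053  0.1964] [0.6277 0.7219 0.1559] 0.6237997508218711
```

View pics/c4.png

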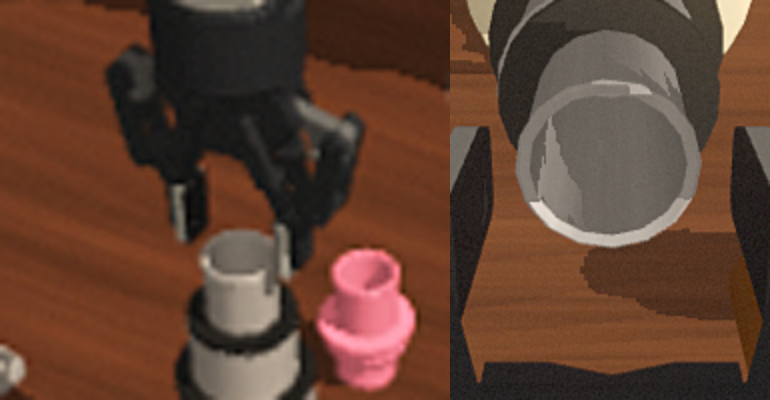

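{"name": "move_arm", "arguments": {
  "steps": [
    [[0,0,0,0,0,0.8,0.62],[0,0,0,0,0,1.5,0.62],[0,0,0,0,0,1.5,0.62]]
  ]
}}

```text
time: 3.88
tcp_pos: [0.5212, -0.0052, 0.1804]
tool_rot: [[-0.0, 1.0, -0.002], [1.0, 0.0, -0.0], [-0.0, -0.002, -1.0]]
ft_force: [-0.1, 0.3, -0.7]
finger_gap: 0.619
```

```bash
python3 -c "
from h import *
s=manip.get_state();print(s['tcp_pos'],s['ft_force'],s['finger_gap'])
b=manip.read_camera('wrist')
a=manip.read_camera('scene');
cv2.imwrite('pics/c5.png',np.hstack([cv2.resize(a[100:180,250:340],(450,400),interpolation=cv2.INTER_CUBIC),cv2.resize(b[180:380,240:400],(320,400))]))
"
```

```text
[ 0.5212 -0.0052  0.1804] [-0.1023  0.2845 -0.6677] 0.6188087697985258
```

View pics/c5.png

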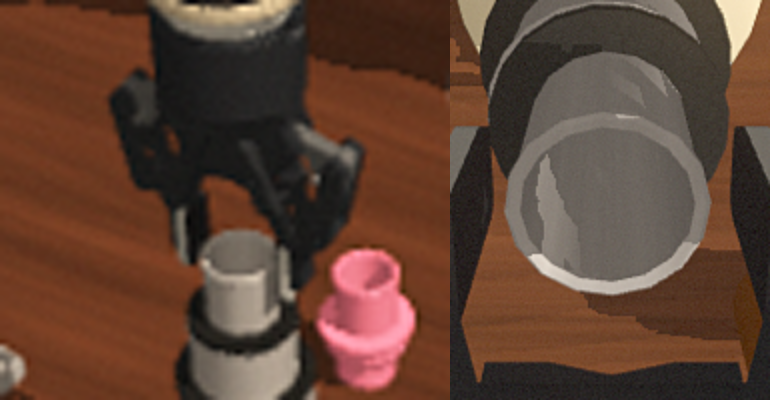

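{"name": "move_arm", "arguments": {
  "steps": [
    [[0,0,0,0,0,0.1,0.3],[0,0,0,0,0,0.1,0.2],[0,0,0,0,0,0.1,0.2],[0,0,0,0,0,0.1,0.2],[0,0,0,0,0,0.1,0.2]]
  ],
  "newtons": 80
}}

```text
time: 4.6
tcp_pos: [0.5223, -0.0057, 0.1812]
tool_rot: [[0.0, 1.0, 0.001], [1.0, -0.0, 0.0], [0.0, 0.001, -1.0]]
ft_force: [-2.2, -1.5, 5.6]
finger_gap: 0.447
```

```bash
python3 -c "
from h import *
s=manip.get_state();print(s['tcp_pos'],s['ft_force'],s['moment'],s['finger_gap'],s['q'])
b=manip.read_camera('wrist')
a=manip.read_camera('scene');
cv2.imwrite('pics/c6.png',np.hstack([cv2.resize(a[100:180,250:340],(450,400),interpolation=cv2.INTER_CUBIC),cv2.resize(b[180:380,240:400],(320,400))]))
"
```

```text
[ 0.5223 -0.0057  0.1812] [-2.1859 -1.5194  5.5552] [-0.2181  0.3588 -0.0276] 0.4467375386402331 [-29.8315  15.4375  30.682  108.591   -9.193   58.2985  94.7631]
```

View pics/c6.png

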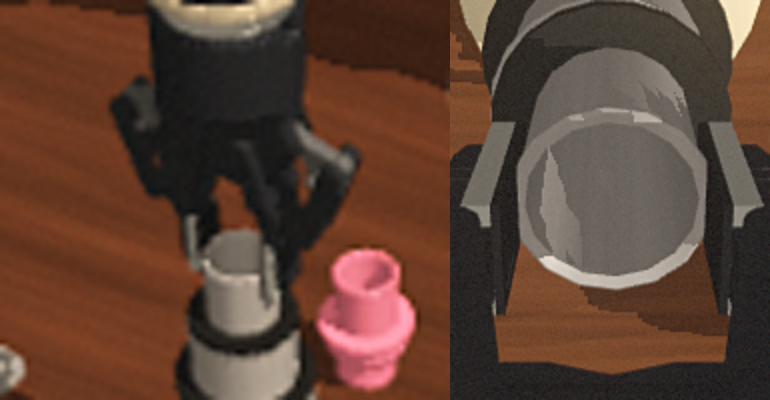

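{"name": "move_arm", "arguments": {
  "steps": [
    [[0,0,10,0,0,0,0.2],[0,0,20,0,0,-0.07,0.2],[0,0,30,0,0,-0.14,0.2],[0,0,40,0,0,-0.21,0.2],[0,0,50,0,0,-0.28,0.2],[0,0,60,0,0,-0.35,0.2],[0,0,70,0,0,-0.42,0.2],[0,0,80,0,0,-0.49,0.2]]
  ]
}}

```text
time: 5.7
tcp_pos: [0.5222, -0.0048, 0.1852]
tool_rot: [[0.986, 0.169, 0.001], [0.169, -0.986, 0.0], [0.001, 0.0, -1.0]]
ft_force: [1.4, 0.6, -4.0]
finger_gap: 0.443
```

```bash
python3 -c "
from h import *
s=manip.get_state();print(s['tcp_pos'],s['ft_force'],s['moment'],s['finger_gap'],s['q'])
b=manip.read_camera('wrist')
a=manip.read_camera('scene');
cv2.imwrite('pics/c7.png',np.hstack([cv2.resize(a[100:200,250:340],(405,450),interpolation=cv2.INTER_CUBIC),cv2.resize(b[180:380,240:400],(320,450))]))
"
```

```text
[ 0.5222 -0.0048  0.1852] [ 1.3783  0.6454 -3.9711] [ 0.2447 -0.4419  0.2813] 0.44339133048573587 [-42.5656  17.7781  47.2785 108.9689 -15.0916  59.5857  20.8198]
```

View pics/c7.png

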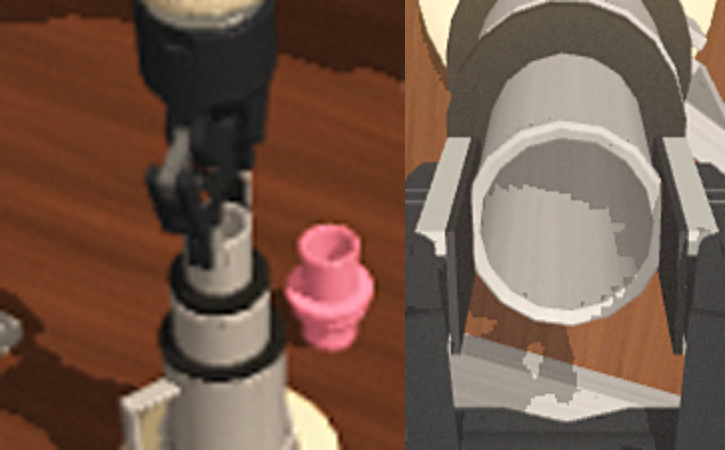

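{"name": "move_arm", "arguments": {
  "steps": [
    [[0,0,-10,0,0,0,0.2],[0,0,-20,0,0,-0.07,0.2],[0,0,-30,0,0,-0.14,0.2],[0,0,-40,0,0,-0.21,0.2],[0,0,-50,0,0,-0.28,0.2],[0,0,-60,0,0,-0.35,0.2],[0,0,-70,0,0,-0.42,0.2],[0,0,-80,0,0,-0.49,0.2]]
  ]
}}

```text
time: 6.8
tcp_pos: [0.521, -0.0061, 0.1897]
tool_rot: [[-0.009, 1.0, -0.001], [1.0, 0.009, -0.001], [-0.001, -0.001, -1.0]]
ft_force: [-0.2, -1.2, -3.2]
finger_gap: 0.444
```

{"name": "move_arm", "arguments": {
  "steps": [
    [[0,0,10,0,0,0,0.2],[0,0,20,0,0,-0.07,0.2],[0,0,30,0,0,-0.14,0.2],[0,0,40,0,0,-0.21,0.2],[0,0,50,0,0,-0.28,0.2],[0,0,60,0,0,-0.35,0.2],[0,0,70,0,0,-0.42,0.2],[0,0,80,0,0,-0.49,0.2]]
  ]
}}

```text
time: 7.8
tcp_pos: [0.5222, -0.005, 0.1953]
tool_rot: [[0.985, 0.173, 0.001], [0.173, -0.985, 0.0], [0.001, -0.0, -1.0]]
ft_force: [0.8, 1.0, 0.0]
finger_gap: 0.443
```

```bash
python3 -c "
from h import *
s=manip.get_state();print(s['tcp_pos'],s['ft_force'],s['moment'],s['finger_gap'],s['q'])
b=manip.read_camera('wrist')
a=manip.read_camera('scene');
cv2.imwrite('pics/c8.png',np.hstack([cv2.resize(a[100:200,250:340],(405,450),interpolation=cv2.INTER_CUBIC),cv2.resize(b[80:380,240:400],(240,450))]))
"
```

```text
[ 0.5222 -0.005   0.1953] [0.751  0.957  0.0462] [ 0.0695 -0.3423  0.0713] 0.4433180482389942 [-42.2396  16.8245  46.5932 108.226  -13.9737  60.7145  19.9957]
```

View pics/c8.png

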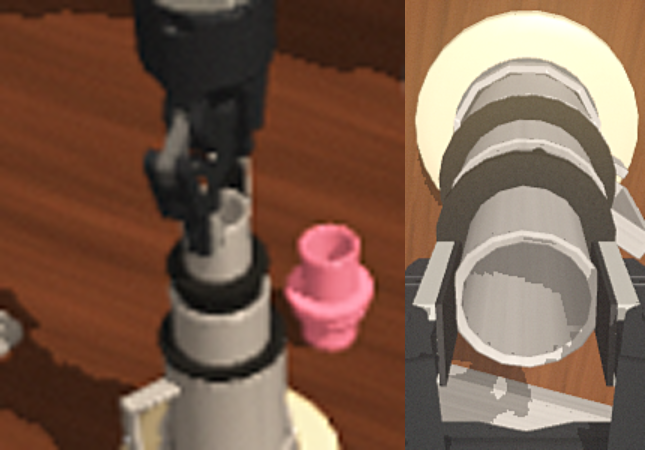

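{"name": "move_arm", "arguments": {
  "steps": [
    [[0,0,-10,0,0,0,0.2],[0,0,-20,0,0,-0.07,0.2],[0,0,-30,0,0,-0.14,0.2],[0,0,-40,0,0,-0.21,0.2],[0,0,-50,0,0,-0.28,0.2],[0,0,-60,0,0,-0.35,0.2],[0,0,-70,0,0,-0.42,0.2],[0,0,-80,0,0,-0.5,0.2]]
  ]
}}

```text
time: 8.9
tcp_pos: [0.5213, -0.0055, 0.1998]
tool_rot: [[-0.013, 1.0, -0.001], [1.0, 0.013, -0.0], [-0.0, -0.001, -1.0]]
ft_force: [0.4, -0.2, -2.3]
finger_gap: 0.443
```

```bash
python3 -c "
from h import *
s=manip.get_state();print(s['tcp_pos'],s['ft_force'],s['moment'],s['finger_gap'],s['q'])
b=manip.read_camera('wrist')
a=manip.read_camera('scene');
cv2.imwrite('pics/c9.png',np.hstack([cv2.resize(a[100:200,250:340],(405,450),interpolation=cv2.INTER_CUBIC),cv2.resize(b[80:380,240:400],(240,450))]))
"
```

```text
[ 0.5213 -0.0055  0.1998] [ 0.3831 -0.1864 -2.3187] [ 0.0004 -0.0054 -0.0028] 0.443226774544322 [-29.9514  14.1683  30.5093 107.275   -8.1684  60.7416  94.5713]
```

View pics/c9.png

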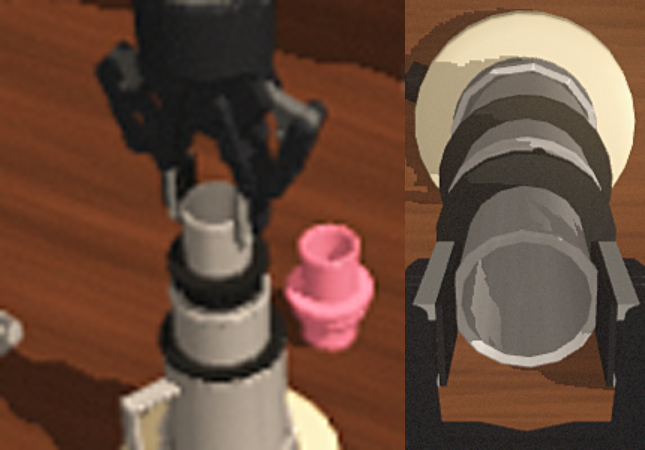

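{"name": "move_arm", "arguments": {
  "steps": [
    [[0,0,0,0,0,-0.8,0.2],[0,0,0,0,0,-1.6,0.2],[0,0,0,0,0,-2.4,0.2],[0,0,0,0,0,-3.6,0.2],[0,0,0,0,0,-5,0.2],[0,0,0,0,0,-7,0.2],[0,0,0,0,0,-8,0.2]]
  ]
}}

```text
time: 9.88
tcp_pos: [0.5223, -0.0052, 0.2816]
tool_rot: [[-0.0, 1.0, 0.002], [1.0, 0.0, 0.0], [0.0, 0.002, -1.0]]
ft_force: [0.8, 0.1, -1.6]
finger_gap: 0.443
```

```bash
python3 -c "
from h import *
s=manip.get_state();print(s['tcp_pos'],s['ft_force'],s['moment'],s['finger_gap'],s['q'])
b=manip.read_camera('wrist')
a=manip.read_camera('scene');
cv2.imwrite('pics/c10.png',np.hstack([cv2.resize(a[80:240,230:360],(405,498),interpolation=cv2.INTER_CUBIC),cv2.resize(b[80:380,240:400],(266,498))]))
to([.4815,.2575,.28],90)
"
```

```text
[ 0.5223 -0.0052  0.2816] [ 0.8207  0.147  -1.5884] [ 0.0195 -0.0614  0.0733] 0.4425969616921773 [-31.5188   9.9242  31.3975 100.5786  -5.4749  70.9034  91.2956]
yaw 90.02 turn z 0.02 shift cm [26.27 -4.08  0.13]
```

View pics/c10.png

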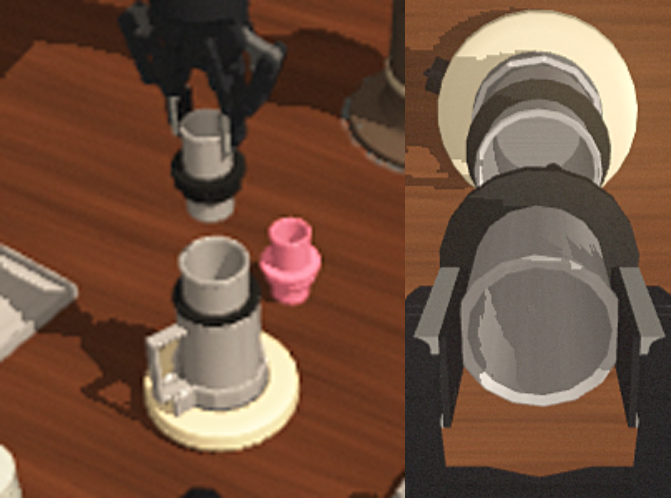

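{"name": "move_arm", "arguments": {
  "steps": [
    [[0,0,0,3,-0.5,0,0.2],[0,0,0,7,-1.1,0,0.2],[0,0,0,11,-1.7,0,0.2],[0,0,0,15,-2.3,0,0.2],[0,0,0,19,-3,0,0.2],[0,0,0,23,-3.6,0,0.2],[0,0,0,26,-4.1,0,0.2],[0,0,0,26.3,-4.1,0,0.2]]
  ]
}}

```text
time: 10.98
tcp_pos: [0.4793, 0.2604, 0.2789]
tool_rot: [[-0.005, 1.0, -0.002], [1.0, 0.005, -0.0], [-0.0, -0.002, -1.0]]
ft_force: [0.3, -1.3, -1.7]
finger_gap: 0.447
```

{"name": "move_arm", "arguments": {
  "steps": [
    [[0,0,0,0,0,4,0.2],[0,0,0,0,0,8,0.2],[0,0,0,0,0,12,0.2],[0,0,0,0,0,15,0.2],[0,0,0,0,0,18,0.2],[0,0,0,0,0,20,0.2],[0,0,0,0,0,21,0.2],[0,0,0,0,0,21,0.2]]
  ]
}}

```text
time: 11.98
tcp_pos: [0.4806, 0.257, 0.0696]
tool_rot: [[0.0, 1.0, -0.001], [1.0, -0.0, -0.001], [-0.001, -0.001, -1.0]]
ft_force: [0.5, -0.0, -1.2]
finger_gap: 0.443
```

```bash
python3 -c "
from h import *
s=manip.get_state();print(s['tcp_pos'],s['ft_force'],s['moment'],s['finger_gap'],s['q'])
b=manip.read_camera('wrist')
a=manip.read_camera('scene');
cv2.imwrite('pics/c11.png',np.hstack([cv2.resize(a[160:300,310:440],(462,498),interpolation=cv2.INTER_CUBIC),cv2.resize(b[80:380,240:400],(266,498))]))
to([.4815,.2575,.04],90)
"
```

```text
[0.4806 0.257  0.0696] [ 0.5192 -0.017  -1.154 ] [-0.0259  0.0207  0.0322] 0.4427145534769123 [-47.5561  25.1412  18.48   111.0952 -10.8525  45.4978  66.9178]
yaw 89.99 turn z -0.01 shift cm [-0.03  0.02  3.07]
```

View pics/c11.png

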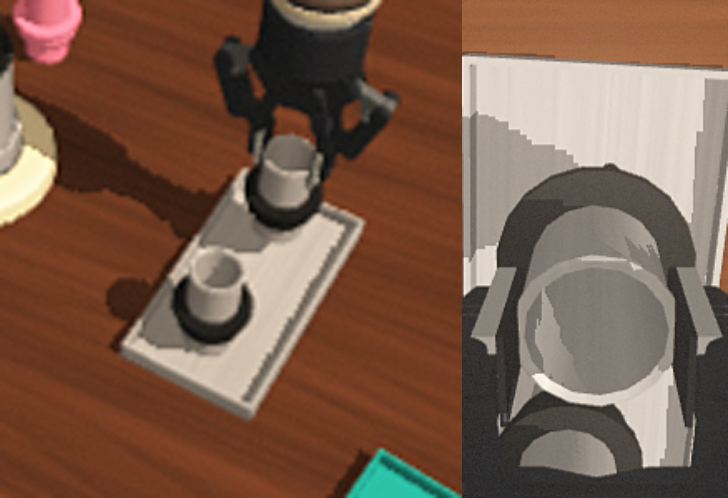

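{"name": "move_arm", "arguments": {
  "steps": [
    [[0,0,0,0,0,0.6,0.2],[0,0,0,0,0,1.2,0.2],[0,0,0,0,0,1.7,0.2],[0,0,0,0,0,2.1,0.2],[0,0,0,0,0,2.4,0.2],[0,0,0,0,0,2.6,0.2],[0,0,0,0,0,2.6,0.2]]
  ]
}}

```text
time: 12.95
tcp_pos: [0.4806, 0.2577, 0.0439]
tool_rot: [[-0.0, 1.0, -0.0], [1.0, 0.0, -0.0], [-0.0, -0.0, -1.0]]
ft_force: [0.4, 0.9, -1.8]
finger_gap: 0.442
```

{"name": "move_arm", "arguments": {
  "steps": [
    [[0,0,0,0,0,0.1,0.2],[0,0,0,0,0,0.2,0.2],[0,0,0,0,0,0.2,0.2]]
  ]
}}

```text
time: 13.32
tcp_pos: [0.4806, 0.2578, 0.0419]
tool_rot: [[-0.0, 1.0, -0.0], [1.0, 0.0, 0.0], [0.0, -0.0, -1.0]]
ft_force: [0.4, 0.8, -1.2]
finger_gap: 0.443
```

{"name": "move_arm", "arguments": {
  "steps": [
    [[0,0,0,0,0,0.1,0.2],[0,0,0,0,0,0.2,0.2],[0,0,0,0,0,0.2,0.2]]
  ]
}}

```text
time: 13.7
tcp_pos: [0.4808, 0.2578, 0.0403]
tool_rot: [[-0.0, 1.0, 0.0], [1.0, 0.0, 0.0], [0.0, 0.0, -1.0]]
ft_force: [-0.4, 0.0, 2.6]
finger_gap: 0.445
```

{"name": "move_arm", "arguments": {
  "steps": [
    [[0,0,0,0,0,0,0.55],[0,0,0,0,0,0,0.75],[0,0,0,0,0,0,0.9],[0,0,0,0,0,-0.5,1],[0,0,0,0,0,-3,1],[0,0,0,0,0,-8,1],[0,0,0,0,0,-14,1],[0,0,0,0,0,-20,1]]
  ]
}}

```text
time: 14.7
tcp_pos: [0.4804, 0.2575, 0.2423]
tool_rot: [[-0.0, 1.0, 0.0], [1.0, 0.0, 0.0], [0.0, 0.0, -1.0]]
ft_force: [1.8, 0.1, 1.2]
finger_gap: 0.999
```

```bash
python3 -c "
from h import *
s=manip.get_state();print(s['tcp_pos'],s['ft_force'],s['moment'],s['finger_gap'],s['q'])
a=manip.read_camera('scene');
cv2.imwrite('pics/c12.png',np.hstack([cv2.resize(a[160:300,310:440],(462,498),interpolation=cv2.INTER_CUBIC)]))
to([.5222,-.0054,.24],90)
"
```

```text
[0.4804 0.2575 0.2423] [1.7994 0.1318 1.1785] [ 0.0832 -0.072   0.029 ] 0.9985202255356543 [-51.0247  13.8286  21.7005 100.5283  -5.5239  66.6721  62.2982]
yaw 89.96 turn z -0.04 shift cm [-26.45   3.84   0.9 ]
```

View pics/c12.png

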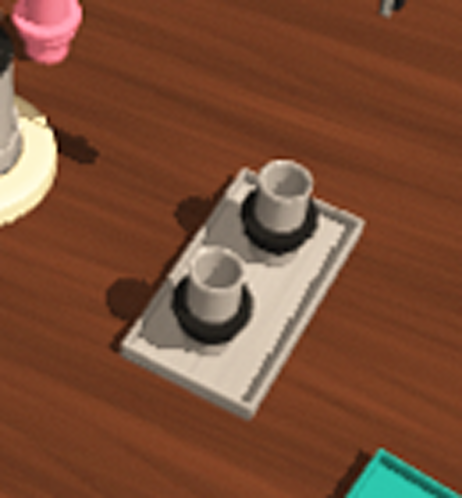

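{"name": "move_arm", "arguments": {
  "steps": [
    [[0,0,0,-4,0.6,0,1],[0,0,0,-8,1.2,0,1],[0,0,0,-12,1.8,0,1],[0,0,0,-16,2.4,0,1],[0,0,0,-20,3,0,1],[0,0,0,-24,3.6,0,1],[0,0,0,-26.4,4,0,1],[0,0,0,-26.4,4,0,1]]
  ]
}}

```text
time: 15.75
tcp_pos: [0.5208, -0.0084, 0.2404]
tool_rot: [[0.004, 1.0, 0.001], [1.0, -0.004, -0.0], [-0.0, 0.001, -1.0]]
ft_force: [-1.5, 0.3, -0.0]
finger_gap: 1.001
```

```bash
python3 -c "
from h import *
s=manip.get_state();print(s['tcp_pos'],s['ft_force'],s['moment'],s['finger_gap'],s['q'])
b=manip.read_camera('wrist');cv2.imwrite('pics/w13.png',b)
print(proj('wrist',[.5222,-.0054,.186]))
to([.5222,-.0054,.135],90)
"
```

```text
[ 0.5208 -0.0084  0.2404] [-1.4744  0.3124 -0.0268] [ 0.0581  0.0599 -0.0045] 1.000983120890507 [-30.4524  11.7281  30.9231 104.2582  -6.5551  65.7522  92.4275]
[320.2829 202.1532]
yaw 89.91 turn z -0.09 shift cm [ 0.12  0.15 10.52]
```

View pics/w13.png

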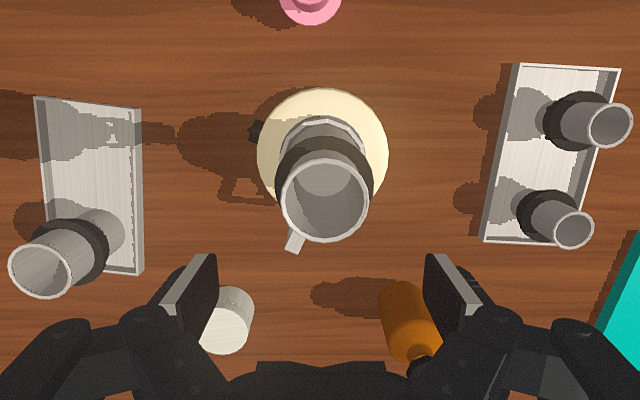

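```bash
python3 -c "
from h import *
m=manip.camera_model('wrist');b=manip.read_camera('wrist');s=manip.get_state();print(s['tcp_pos'])
print(proj('wrist',[.5222,-.0054,.186],m))
cv2.imwrite('pics/w14.png',cv2.resize(b[130:260,250:400],None,fx=4,fy=4,interpolation=cv2.INTER_CUBIC))
np.save('m14.npy',m,allow_pickle=True)
"
```

```text
[ 0.5206 -0.0056  0.2401]
[320.2829 202.1532]
```

View pics/w14.png

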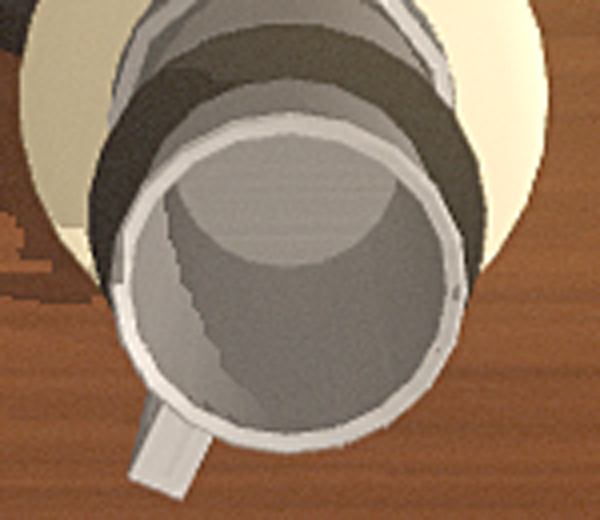

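{"name": "move_arm", "arguments": {
  "steps": [
    [[0,0,0,0.1,0,4,1],[0,0,0,0.1,0,7,1],[0,0,0,0.1,0,9,1],[0,0,0,0.1,0,10.3,1],[0,0,0,0.1,0,10.3,1],[0,0,0,0.1,0,10.3,0.85]]
  ]
}}

```text
time: 16.6
tcp_pos: [0.5213, -0.0049, 0.1377]
tool_rot: [[-0.001, 1.0, 0.001], [1.0, 0.001, 0.0], [0.0, 0.001, -1.0]]
ft_force: [0.0, -0.5, -1.1]
finger_gap: 0.853
```

```bash
python3 -c "
from h import *
s=manip.get_state();print(s['tcp_pos'],s['ft_force'],s['finger_gap'])
b=manip.read_camera('wrist')
a=manip.read_camera('scene');
cv2.imwrite('pics/c15.png',np.hstack([cv2.resize(a[110:230,240:350],(450,490),interpolation=cv2.INTER_CUBIC),cv2.resize(b[160:380,220:420],(330,490))]))
"
```

```text
[ 0.5213 -0.0049  0.1377] [ 0.0065 -0.4806 -1.1166] 0.8533679253532105
```

View pics/c15.png

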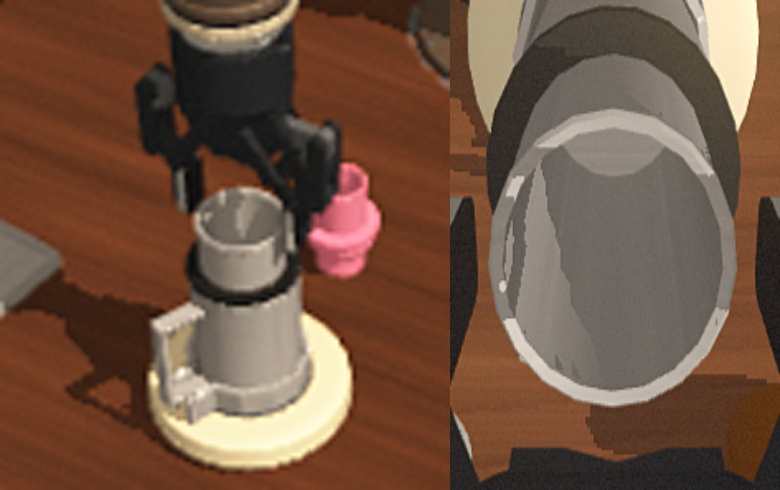

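{"name": "move_arm", "arguments": {
  "steps": [
    [[0,0,0,0,0,0.2,0.7],[0,0,0,0,0,0.2,0.6],[0,0,0,0,0,0.2,0.45],[0,0,0,0,0,0.2,0.45],[0,0,0,0,0,0.2,0.45],[0,0,0,0,0,0.2,0.45]]
  ],
  "newtons": 100
}}

```text
time: 17.45
tcp_pos: [0.5218, -0.0058, 0.137]
tool_rot: [[0.0, 1.0, 0.003], [1.0, -0.0, 0.001], [0.001, 0.003, -1.0]]
ft_force: [-4.8, -1.2, 16.4]
finger_gap: 0.669
```

```bash
python3 -c "
from h import *
s=manip.get_state();print(s['tcp_pos'],s['ft_force'],s['moment'],s['finger_gap'],s['q'])
b=manip.read_camera('wrist')
a=manip.read_camera('scene');
cv2.imwrite('pics/c16.png',np.hstack([cv2.resize(a[110:230,240:350],(450,490),interpolation=cv2.INTER_CUBIC),cv2.resize(b[160:380,220:420],(330,490))]))
"
```

```text
[ 0.5218 -0.0058  0.137 ] [-4.8423 -1.1644 16.4099] [-0.3511  0.9631  0.0015] 0.6686788921929328 [-28.2124  18.4522  29.2299 111.4939 -11.2597  52.6575  96.5877]
```

View pics/c16.png

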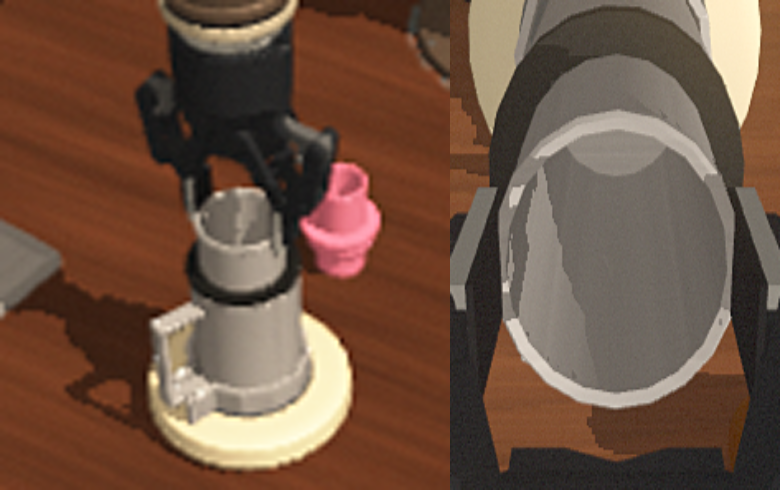

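{"name": "move_arm", "arguments": {
  "steps": [
    [[0,0,10,0,0,0,0.45],[0,0,20,0,0,-0.05,0.45],[0,0,30,0,0,-0.11,0.45],[0,0,40,0,0,-0.17,0.45],[0,0,50,0,0,-0.23,0.45],[0,0,60,0,0,-0.29,0.45],[0,0,70,0,0,-0.35,0.45],[0,0,80,0,0,-0.41,0.45]]
  ]
}}

```text
time: 18.55
tcp_pos: [0.5227, -0.0045, 0.1396]
tool_rot: [[0.985, 0.17, 0.004], [0.17, -0.985, 0.0], [0.004, 0.001, -1.0]]
ft_force: [5.9, 2.4, -5.0]
finger_gap: 0.667
```

```bash
python3 -c "
from h import *
s=manip.get_state();print(s['tcp_pos'],s['ft_force'],s['moment'],s['finger_gap'],s['q'])
b=manip.read_camera('wrist')
a=manip.read_camera('scene');
cv2.imwrite('pics/c17.png',np.hstack([cv2.resize(a[110:230,240:350],(450,490),interpolation=cv2.INTER_CUBIC),cv2.resize(b[80:380,220:420],(330,490))]))
"
```

```text
[ 0.5227 -0.0045  0.1396] [ 5.9267  2.3965 -5.0054] [ 0.4039 -1.2658  0.639 ] 0.6671813489360829 [-42.3668  21.9587  48.2011 112.0531 -20.0839  54.3872  25.434 ]
```

View pics/c17.png

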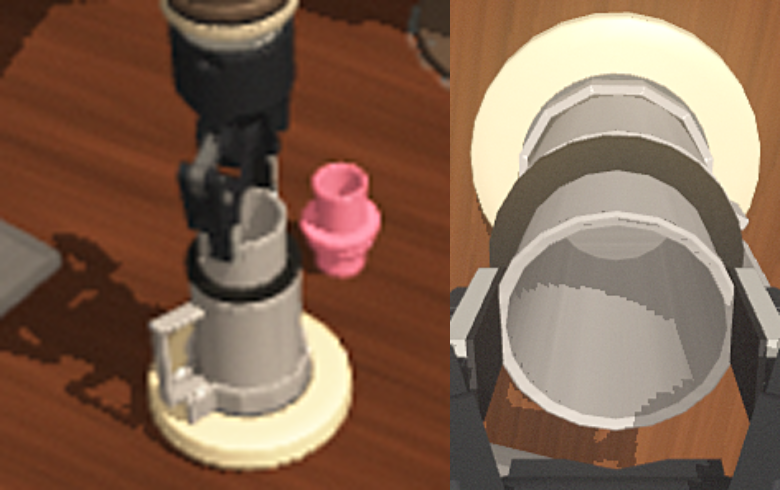

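{"name": "move_arm", "arguments": {
  "steps": [
    [[0,0,-10,0,0,0,0.45],[0,0,-20,0,0,-0.06,0.45],[0,0,-30,0,0,-0.12,0.45],[0,0,-40,0,0,-0.18,0.45],[0,0,-50,0,0,-0.25,0.45],[0,0,-60,0,0,-0.32,0.45],[0,0,-70,0,0,-0.39,0.45],[0,0,-80,0,0,-0.46,0.45]]
  ]
}}

```text
time: 19.65
tcp_pos: [0.5203, -0.0063, 0.1433]
tool_rot: [[-0.007, 1.0, -0.001], [1.0, 0.007, -0.001], [-0.001, -0.001, -1.0]]
ft_force: [2.9, -4.7, -5.0]
finger_gap: 0.668
```

```bash
python3 -c "
from h import *
s=manip.get_state();print(s['tcp_pos'],s['ft_force'],s['moment'],s['finger_gap'],s['q'])
b=manip.read_camera('wrist')
a=manip.read_camera('scene');
cv2.imwrite('pics/c18.png',np.hstack([cv2.resize(a[110:230,240:350],(450,490),interpolation=cv2.INTER_CUBIC),cv2.resize(b[80:380,220:420],(330,490))]))
"
```

```text
[ 0.5203 -0.0063  0.1433] [ 2.9191 -4.7124 -4.9505] [-1.1759 -0.531  -0.5449] 0.6678907631080538 [-28.2049  17.9162  29.1078 111.1472 -10.6455  53.5867  96.4806]
```

View pics/c18.png

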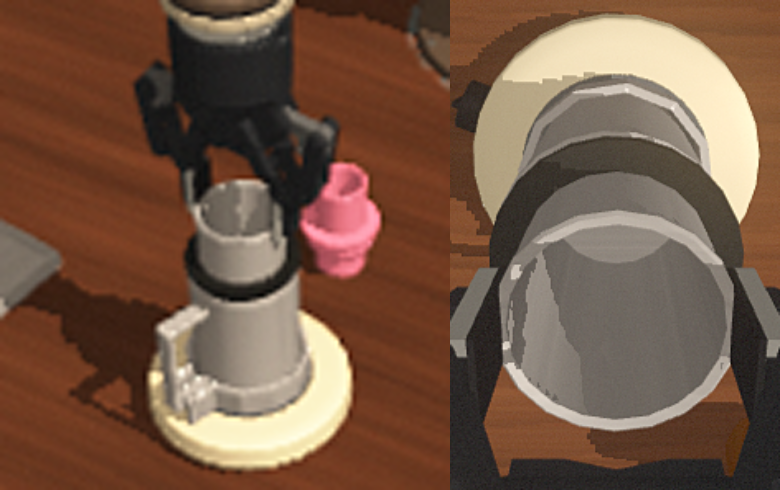

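{"name": "move_arm", "arguments": {
  "steps": [
    [[0,0,10,0,0,0,0.45],[0,0,20,0,0,-0.06,0.45],[0,0,30,0,0,-0.12,0.45],[0,0,40,0,0,-0.18,0.45],[0,0,50,0,0,-0.25,0.45],[0,0,60,0,0,-0.32,0.45],[0,0,70,0,0,-0.39,0.45],[0,0,80,0,0,-0.46,0.45]]
  ]
}}

```text
time: 20.75
tcp_pos: [0.5218, -0.0044, 0.1485]
tool_rot: [[0.986, 0.168, 0.002], [0.168, -0.986, 0.0], [0.002, -0.0, -1.0]]
ft_force: [3.7, 1.6, -5.5]
finger_gap: 0.665
```

```bash
python3 -c "
from h import *
s=manip.get_state();print(s['tcp_pos'],s['ft_force'],s['moment'],s['finger_gap'],s['q'])
b=manip.read_camera('wrist')
a=manip.read_camera('scene');
cv2.imwrite('pics/c19.png',np.hstack([cv2.resize(a[110:230,240:350],(450,490),interpolation=cv2.INTER_CUBIC),cv2.resize(b[80:380,220:420],(330,490))]))
"
```

```text
[ 0.5218 -0.0044  0.1485] [ 3.7088  1.5628 -5.5157] [ 0.3469 -0.8443  0.5631] 0.664772573747843 [-42.2482  20.9592  47.7437 111.5201 -18.8029  55.3886  24.0943]
```

View pics/c19.png

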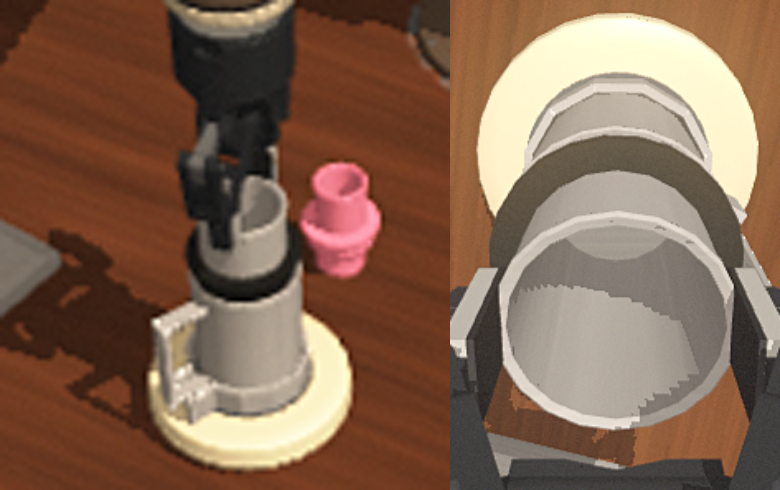

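{"name": "move_arm", "arguments": {
  "steps": [
    [[0,0,-10,0,0,0,0.45],[0,0,-20,0,0,-0.06,0.45],[0,0,-30,0,0,-0.12,0.45],[0,0,-40,0,0,-0.18,0.45],[0,0,-50,0,0,-0.25,0.45],[0,0,-60,0,0,-0.32,0.45],[0,0,-70,0,0,-0.39,0.45],[0,0,-80,0,0,-0.46,0.45]]
  ]
}}

```text
time: 21.85
tcp_pos: [0.5201, -0.0055, 0.1528]
tool_rot: [[-0.009, 1.0, -0.001], [1.0, 0.009, -0.0], [-0.0, -0.001, -1.0]]
ft_force: [0.1, -0.1, -2.0]
finger_gap: 0.668
```

{"name": "move_arm", "arguments": {
  "steps": [
    [[0,0,10,0,0,0,0.45],[0,0,20,0,0,-0.06,0.45],[0,0,30,0,0,-0.12,0.45],[0,0,40,0,0,-0.18,0.45],[0,0,50,0,0,-0.25,0.45],[0,0,60,0,0,-0.32,0.45],[0,0,70,0,0,-0.39,0.45],[0,0,80,0,0,-0.46,0.45]]
  ]
}}

```text
time: 22.85
tcp_pos: [0.5199, -0.0052, 0.1573]
tool_rot: [[0.985, 0.171, -0.001], [0.171, -0.985, 0.0], [-0.001, -0.0, -1.0]]
ft_force: [-0.9, -0.8, -1.8]
finger_gap: 0.667
```

```bash
python3 -c "
from h import *
s=manip.get_state();print(s['tcp_pos'],s['ft_force'],s['moment'],s['finger_gap'],s['q'])
b=manip.read_camera('wrist')
a=manip.read_camera('scene');
cv2.imwrite('pics/c20.png',np.hstack([cv2.resize(a[110:230,240:350],(450,490),interpolation=cv2.INTER_CUBIC),cv2.resize(b[80:380,220:420],(330,490))]))
"
```

```text
[ 0.5199 -0.0052  0.1573] [-0.8522 -0.7988 -1.8048] [-0.0201 -0.0005  0.0115] 0.6671066031955246 [-41.9776  19.9607  47.1918 111.0088 -17.495   56.4723  23.1825]
```

View pics/c20.png

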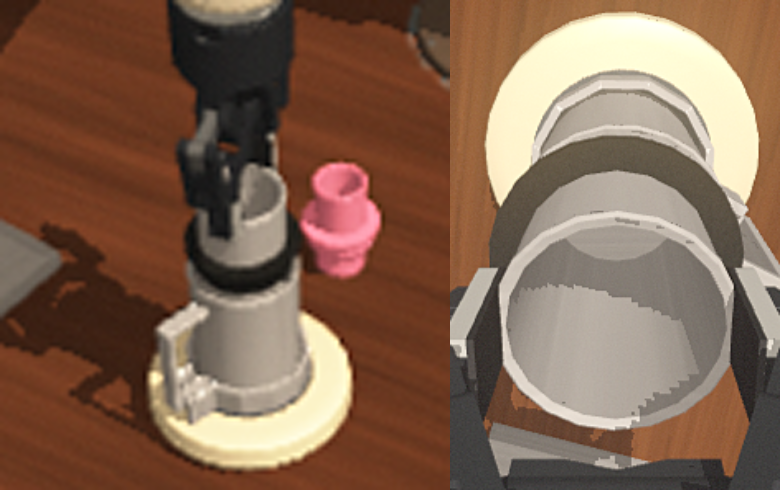

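{"name": "move_arm", "arguments": {
  "steps": [
    [[0,0,0,0,0,-1,0.45],[0,0,0,0,0,-2,0.45],[0,0,0,0,0,-3,0.45],[0,0,0,0,0,-4.2,0.45],[0,0,0,0,0,-6,0.45],[0,0,0,0,0,-8,0.45],[0,0,0,0,0,-10,0.45],[0,0,0,0,0,-12,0.45]]
  ]
}}

```text
time: 23.95
tcp_pos: [0.5208, -0.0054, 0.2791]
tool_rot: [[0.985, 0.174, 0.001], [0.174, -0.985, 0.0], [0.001, -0.0, -1.0]]
ft_force: [0.3, 0.2, -2.2]
finger_gap: 0.664
```

```bash
python3 -c "
from h import *
s=manip.get_state();print(s['tcp_pos'],s['ft_force'],s['moment'],s['finger_gap'],s['q'])
b=manip.read_camera('wrist')
a=manip.read_camera('scene');
cv2.imwrite('pics/c21.png',np.hstack([cv2.resize(a[70:230,220:350],(405,498),interpolation=cv2.INTER_CUBIC),cv2.resize(b[80:380,220:420],(330,498))]))
to([.518,-.273,.28],82.5)
"
```

```text
[ 0.5208 -0.0054  0.2791] [ 0.2551  0.1524 -2.2492] [ 0.0191  0.0673 -0.0316] 0.6637006105659707 [-47.0473  11.9151  50.8009 101.6899  -9.7584  70.9378  16.3691]
yaw 10.01 turn z -72.49 shift cm [-5.05 26.27 -0.02]
```

View pics/c21.png

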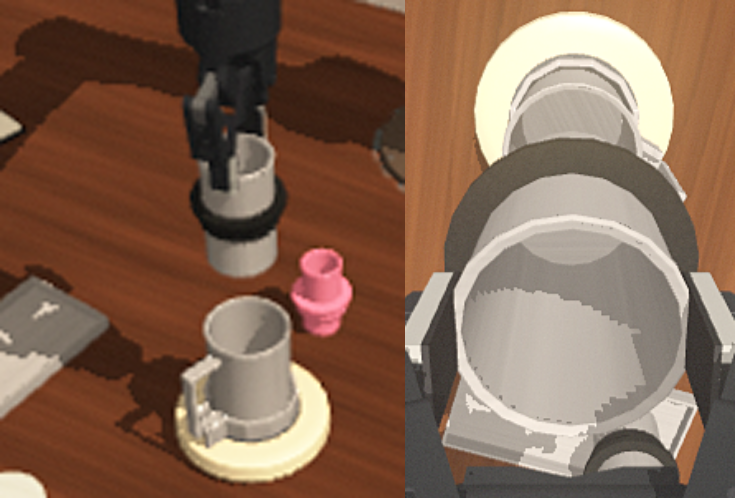

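{"name": "move_arm", "arguments": {
  "steps": [
    [[0,0,-8,-0.5,2.5,0,0.45],[0,0,-17,-1,6,0,0.45],[0,0,-26,-1.8,9.5,0,0.45],[0,0,-35,-2.5,13,0,0.45],[0,0,-44,-3.2,16.5,0,0.45],[0,0,-54,-4,20,0,0.45],[0,0,-64,-4.7,23.5,0,0.45],[0,0,-72.5,-5.2,26.2,0,0.45]]
  ]
}}

```text
time: 25.05
tcp_pos: [0.5145, -0.2738, 0.277]
tool_rot: [[0.126, 0.992, -0.001], [0.992, -0.126, -0.0], [-0.0, -0.001, -1.0]]
ft_force: [-0.7, 0.0, -2.3]
finger_gap: 0.665
```

{"name": "move_arm", "arguments": {
  "steps": [
    [[0,0,0,0,0,0,0.45],[0,0,0,0,0,4,0.45],[0,0,0,0,0,8,0.45],[0,0,0,0,0,12,0.45],[0,0,0,0,0,15,0.45],[0,0,0,0,0,17.5,0.45],[0,0,0,0,0,18.5,0.45],[0,0,0,0,0,18.5,0.45]]
  ]
}}

```text
time: 26.05
tcp_pos: [0.5151, -0.2716, 0.0922]
tool_rot: [[0.13, 0.991, -0.001], [0.991, -0.13, 0.0], [0.0, -0.001, -1.0]]
ft_force: [1.0, -0.6, -1.7]
finger_gap: 0.666
```

```bash
python3 -c "
from h import *
s=manip.get_state();print(s['tcp_pos'],s['ft_force'],s['moment'],s['finger_gap'],s['q'])
b=manip.read_camera('wrist')
a=manip.read_camera('scene');
cv2.imwrite('pics/c22.png',np.hstack([cv2.resize(a[90:230,160:290],(462,498),interpolation=cv2.INTER_CUBIC),cv2.resize(b[80:380,220:420],(330,498))]))
to([.5165,-.2727,.059],82.5)
"
```

```text
[ 0.5151 -0.2716  0.0922] [ 0.9943 -0.606  -1.7103] [-0.0466  0.0196 -0.0605] 0.6659778991166022 [ -3.6917  29.55    36.6188 105.7168 -21.9198  51.9825 125.6351]
yaw 82.5 turn z 0.0 shift cm [-0.02  0.07  3.44]
```

View pics/c22.png

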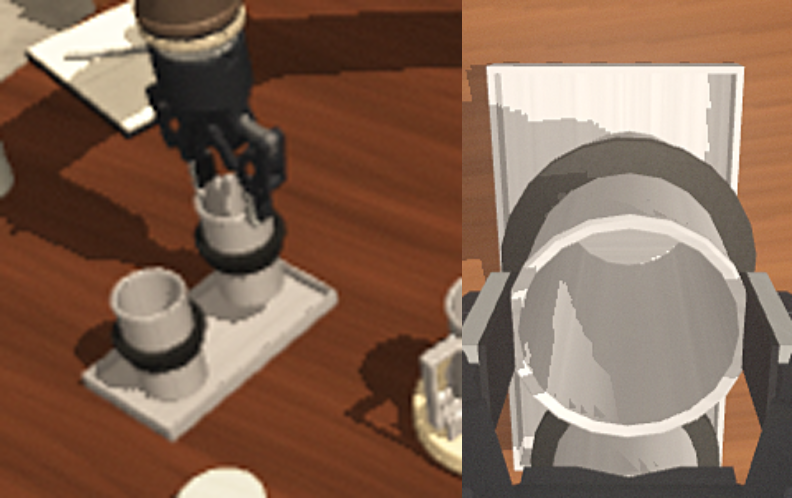

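{"name": "move_arm", "arguments": {
  "steps": [
    [[0,0,0,0,0,0.6,0.45],[0,0,0,0,0,1.2,0.45],[0,0,0,0,0,1.8,0.45],[0,0,0,0,0,2.3,0.45],[0,0,0,0,0,2.7,0.45],[0,0,0,0,0,2.9,0.45],[0,0,0,0,0,2.9,0.45]]
  ]
}}

```text
time: 27.02
tcp_pos: [0.5151, -0.2723, 0.0634]
tool_rot: [[0.13, 0.991, -0.0], [0.991, -0.13, 0.0], [0.0, -0.0, -1.0]]
ft_force: [0.6, -0.3, -1.9]
finger_gap: 0.664
```

{"name": "move_arm", "arguments": {
  "steps": [
    [[0,0,0,0,0,0.1,0.45],[0,0,0,0,0,0.2,0.45],[0,0,0,0,0,0.2,0.45]]
  ]
}}

```text
time: 27.4
tcp_pos: [0.5151, -0.2722, 0.0615]
tool_rot: [[0.13, 0.991, 0.0], [0.991, -0.13, 0.0], [0.0, 0.0, -1.0]]
ft_force: [-0.1, 1.2, -3.3]
finger_gap: 0.67
```

{"name": "move_arm", "arguments": {
  "steps": [
    [[0,0,0,0,0,0.1,0.45],[0,0,0,0,0,0.2,0.45],[0,0,0,0,0,0.2,0.45]]
  ]
}}

```text
time: 27.78
tcp_pos: [0.5151, -0.2722, 0.0594]
tool_rot: [[0.13, 0.991, -0.0], [0.991, -0.13, 0.0], [0.0, -0.0, -1.0]]
ft_force: [-0.2, 0.1, -2.4]
finger_gap: 0.667
```

{"name": "move_arm", "arguments": {
  "steps": [
    [[0,0,0,0,0,0.1,0.45],[0,0,0,0,0,0.1,0.45],[0,0,0,0,0,0.1,0.45]]
  ]
}}

```text
time: 28.15
tcp_pos: [0.5153, -0.2724, 0.0592]
tool_rot: [[0.13, 0.991, 0.001], [0.991, -0.13, 0.0], [0.0, 0.001, -1.0]]
ft_force: [-1.3, 1.5, 5.8]
finger_gap: 0.665
```

{"name": "move_arm", "arguments": {
  "steps": [
    [[0,0,0,0,0,0,0.75],[0,0,0,0,0,0,0.9],[0,0,0,0,0,0,1],[0,0,0,0,0,-0.5,1],[0,0,0,0,0,-3,1],[0,0,0,0,0,-8,1],[0,0,0,0,0,-14,1],[0,0,0,0,0,-20,1]]
  ]
}}

```text
time: 29.15
tcp_pos: [0.5148, -0.2723, 0.2607]
tool_rot: [[0.131, 0.991, 0.0], [0.991, -0.131, -0.0], [-0.0, 0.0, -1.0]]
ft_force: [1.5, 0.3, 0.1]
finger_gap: 0.997
```

```bash
python3 -c "
from h import *
s=manip.get_state();print(s['tcp_pos'],s['ft_force'],s['finger_gap'])
a=manip.read_camera('scene');t=manip.read_camera('top')
cv2.imwrite('pics/c23.png',cv2.resize(a[120:300,160:420],None,fx=3,fy=3,interpolation=cv2.INTER_CUBIC))
cv2.imwrite('pics/t23.png',cv2.resize(t[130:290,230:460],None,fx=3.45,fy=3.45,interpolation=cv2.INTER_CUBIC))
"
```

```text
[ 0.5148 -0.2723  0.2607] [1.479  0.3181 0.0657] 0.9970043675197378
```

View pics/c23.png

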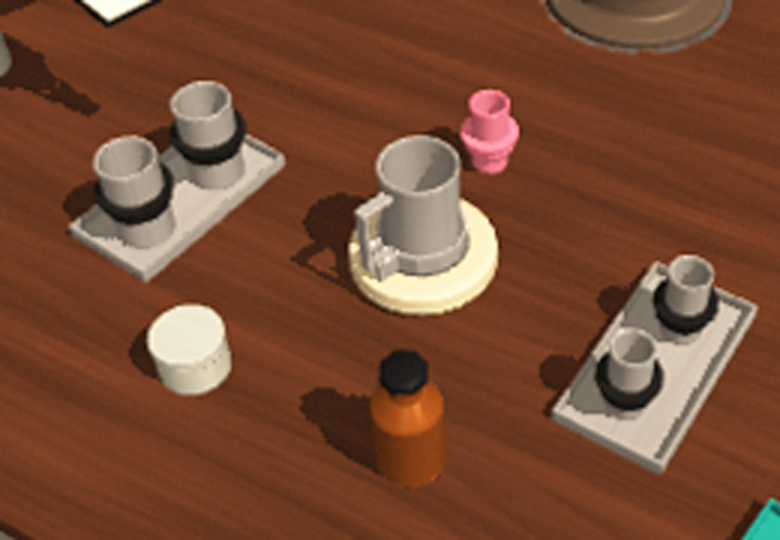

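View pics/t23.png

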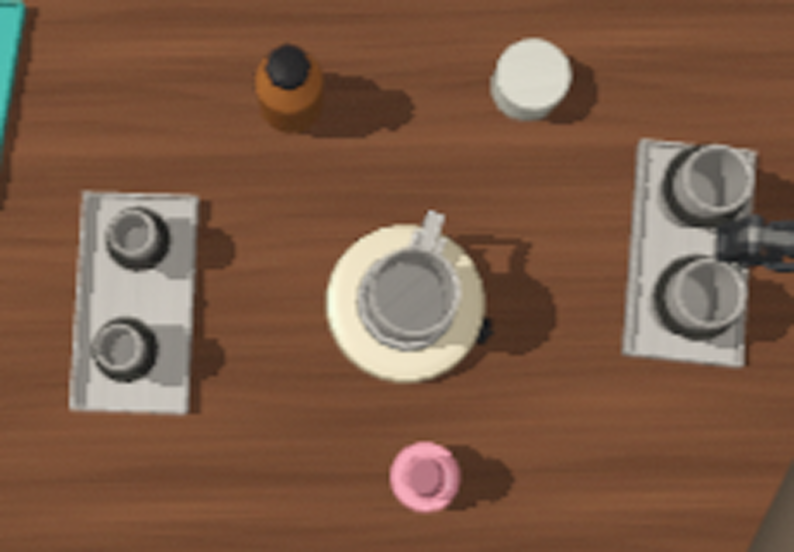

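```bash
python3 -c "
from h import *
T=lambda x,y:(x/3.45+230,y/3.45+130)
S=lambda x,y:(x/3+160,y/3+120)
for n,t,s,z in [('jug',(411,292),(419,165),.141),('bs',(123,346),(690,271),.09),('ss',(136,233),(634,348),.09),('bm',(707,292),(201,105),.108),('sm',(716,180),(127,160),.108)]:
    print(n,plane('top',T(*t),z)[:2],plane('scene',S(*s),z)[:2])
print('warmer',plane('top',T(406,303),.058)[:2])
for c,cen,yaw in [((.4808,.2578),(.5315,.2546),-3.3),((.5151,-.2724),(.568,-.2795),-7.5)]:
    a=np.radians(yaw);R=np.array([[np.cos(a),-np.sin(a)],[np.sin(a),np.cos(a)]]);print(R.T@(np.array(c)-cen))
"
```

```text
jug [ 0.5183 -0.0046] [ 0.5244 -0.0033]
bs [0.4806 0.2529] [0.4836 0.2581]
ss [0.5834 0.2409] [0.5887 0.2482]
bm [ 0.5158 -0.2702] [ 0.525  -0.2648]
sm [ 0.6169 -0.2849] [ 0.6248 -0.2795]
warmer [ 0.5169 -0.0055]
[-0.0508  0.0003]
[-0.0534  0.0001]
```

```bash
python3 -c "
from h import *
print(manip.hand_in())"
```

```text
the job is handed in; nothing more can be done
None
```

I twisted both beakers free and set each down in the tray with its spare. The job was handed in at about 29 s of the 72 s limit; `hand_in` gives no verdict.

**Small beaker:** it came free after four swings of 80° while rising slowly. It stands in the small tray about 51 mm to the -x side of the tray centre, on its centre line.

**Medium beaker:** it came free after five swings. I lowered it in millimetre steps until the force reading showed contact with the tray floor. It stands about 53 mm to the -x side of its tray's centre.

**Last checks:**
- Both pictures show the two beakers upright and the jug standing in the warmer, its mouth within about 2 mm of the warmer's axis in the top view.
- The spare beakers measured within 1 to 2 mm of where they started. The bottle and tin look untouched, though I did not measure them again.
- The gripper was open and about 20 cm above the tray when I handed in.

**Disagreements:**
- The open fingertips appeared roughly 25 mm higher than the stated tool geometry implied, so I set the grasp heights from the pictures.
- The scene and top cameras differed by 3 to 11 mm in absolute position, so I used the wrist camera to fix the grasp and placing points.
- Closing on the medium beaker pushed it down with about 16 N, which went away once it was turned.

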